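Lay out a phone's parts for reassembly

ROBOT

A 6-joint arm with a two-finger parallel gripper is mounted at the origin on the work surface. World frame = base frame: x ahead of the robot, y to its left, z up, the work surface at z = 0. Lengths are in m, angles in rad, forces in N, time in s.
With the tool pointing down it reaches from about 0.35 to 0.85 m from the base axis. Payload 8.1 kg.
Tool frame: the origin (TCP) lies on the centre line of the jaws, within the pads' length; the fingertips stand 17 mm ahead of it and the grasp point (between the pads) lies 2 mm behind it; z points along the fingers, y is the line along which they close (so a half turn about z gives the same grasp; the last joint's range is limited). The gripper opens to 93 mm and grips with 3 to 60 N. Pads are 15 mm wide; open, the fingers measure 128 mm over their backs; the gripper's body (75 mm by 188 mm) begins 65 mm behind the grasp point.
Start: joints at [-1.222, 0.13, 1.488, -0, 1.523, -0.085], TCP at [0.252, -0.544, 0.236] pointing down, gripper open.
Joint ranges: [-2.96, 2.96], [-0.89, 2.26], [0.02, 2.5], [-1.34, 4.48], [0, 2.73], [-2.66, 2.66]. Speed limits (rad/s): [2.39, 2.39, 2.79, 3.14, 3.14, 3.14].

INTERFACE

Orientations are given as a rotation vector (axis times angle).
In Python, from plant import status, eyes, robot gives the robot as it stands. The module is installed in compiled form; this text tells all that it offers.
- The arm moves only by the tool servo_tool, never from a script. Its argument "plan" is text: rows parted by semicolons, each of 4 numbers parted by spaces: the shift along the tool's x, y, z in m, then the turn about the tool's z in degrees. A call has 1 to 12 rows; each row is the pose to reach, as a shift and turn from the pose commanded when the call began, along the tool's axes at that moment; what a row does not reach only later rows make up. A row lasts 1/12 s, in which the tool goes at most 41.7 mm and 7.16 degrees, less where a joint would pass 70% of its speed; a pose out of reach is approached as far as the arm can. A call with a gripper value outside its range is refused whole. "grip" is the closure, from -1 (fully open) to 1 (shut), set as the call begins (left out, the last holds). The fingers move at their own pace and stop on an object; "grip_force" is the grip in N (left out, the last holds). Time passes only in rows, so rows that repeat a pose let the fingers close. It gives the time, the measured TCP pose, the force, the opening and the grip force at its end, in the units of the state.
- status.read_state(): the state, without advancing time (a new reading comes with each control period).
- eyes.read_camera(name): name is "scene" or "top" or "wrist"; returns a dict with "image" (384x512x3 uint8, blue, green, red), "fovy" (degrees; the focal length in pixels is half the picture's height over the tangent of half this angle, whatever the lens; pixels are square), "cx", "cy" (the principal point, pixels), "world_from_camera" (4x4, takes a point from camera to world coordinates); the wrist camera has in their place "hand_eye" (4x4, takes a point from camera to tool coordinates, whose origin is the TCP and whose axes are the flange's). Camera axes: x right, y down, z forward; pixel columns grow to the right and rows downward; lengths in m; the calibration is good to about 2 mm. A picture is of the moment at which its call begins: read the wrist's pose just before it. There is no depth.
- robot.close_job(): hands the job in; it is judged then, once.
The state is a dict: "t": time; "q": joint angles; "dq": joint speeds; "joint_torque": joint torques, N m; "tool_pos": TCP position; "orientation": TCP orientation; "force": force on the tool from outside, world axes, zero at the start; "wrist_torque": the same for the moment, N m; "opening": finger opening in m; "gripper_force": force on a finger pad.
Only numpy, scipy, OpenCV 4.12 (cv2) and the standard library are available. Lean on these libraries where they do the work, as an engineer would, in place of code of your own. Each camera call takes 0.05 s, during which the arm holds its last target. There are 200 camera calls.

TASK

The parts of the opened phone lie mixed up on the grey mat: lay them out round the phone on the blue mat for reassembly, each flat, right side up and square to the phone, seen with its camera end pointing away from you. Lay the good black battery lengthwise along the phone's left side and the green main board lengthwise along its right side, both level with the phone's middle, the loudspeaker in line in front of the battery (nearer you), the camera module in line behind the board, each with a clear gap of about 30 mm to the phone or part it lies next to, and the steel shield cover lengthwise on top of the board's middle. Leave the swollen old battery, the tweezers, the screw dish and the flux pot where they are.

Things in the scene. Friction and masses are not known exactly. Their poses are not given: they have to be found in the camera images.
- phone: opened phone 124 x 60 mm, gold rim, silver inside, top 16 mm up, in an aluminium clamp (x -114 to 74, y +-22, up to 28 mm) with black knob in front, on a blue mat 260 x 300 x 2 mm; all one fixed piece. Origin: under the phone's centre at bench height (z 0; mat top z 2 mm). x along the phone to its camera end (away from the robot, +-0.2 rad), y to its left, z up
- battery: the good battery: flat matt black slab 80 x 36 x 6 mm with a silver end strip and a pale label, about 45 g. Loose; origin: centre of its underside, x along its length, y across, z up. Starts on the fixed grey mat (260 x 300 x 2 mm), in one of six places about 95 mm apart.
- board: main circuit board: green strip 78 x 22 mm, 6 mm high over its flat dark middle (44 x 18 mm, gold contact bars), 4.5 mm high at its edges and ends, about 22 g. Loose; origin: centre of its underside, x along its length, y across, z up. Starts on the fixed grey mat (260 x 300 x 2 mm), in one of six places about 95 mm apart. Grip it across y.
- shield: shield cover: bright bare steel plate 40 x 18 x 5 mm, about 12 g. Loose; origin: centre of its underside, x along its length, y across, z up. Starts on the fixed grey mat (260 x 300 x 2 mm), in one of six places about 95 mm apart.
- camera: camera module: black block 26 x 20 mm, 5.5 mm high, with two bright steel-ringed lenses on top reaching 8 mm, about 14 g. Loose; origin: centre of its underside, x along its length, y across, z up. Starts on the fixed grey mat (260 x 300 x 2 mm), in one of six places about 95 mm apart.
- speaker: loudspeaker: dark grey box 30 x 22 x 6 mm with a round copper-orange membrane 20 mm across and a gold contact strip, about 14 g. Loose; origin: centre of its underside, x along its length, y across, z up. Starts on the fixed grey mat (260 x 300 x 2 mm), in one of six places about 95 mm apart.
- old_battery: the old, swollen battery: silver, 80 x 36 x 9 mm, with a red tape cross, about 48 g. To be left alone. Loose; origin: centre of its underside, x along its length, y across, z up. Starts on the fixed grey mat (260 x 300 x 2 mm), in one of six places about 95 mm apart.
- tweezers: steel tweezers 120 x 14 x 6 mm, lying along the right edge of the blue mat (about 135 mm right of the phone's middle). To be left alone. Loose; origin at the middle of the underside, x towards the tips
- dish: round steel screw dish, 51 mm across, 12 mm high, with small screws, on the blue mat behind-left of the phone. To be left alone. Loose, 100 g; origin: centre of its underside
- flux_pot: round amber flux pot with black lid, 34 mm across, 28 mm high, on the blue mat in front-right of the phone. To be left alone. Loose; origin: centre of its underside
Things that resemble listed ones, but are neither listed nor needed, are in the scene too. What is shaped like the speaker but pink is not meant.

How it is judged:
At the end, for the whole second after the job is handed in: Battery left, board right of the phone, level with its middle, gap 30 +-15 mm; speaker in front of the battery, camera behind the board, gap 30 +-15, in line +-15; all square within 11 deg; shield on the board, off-centre under 10 mm along, 8 across; flat, at rest; the four others moved under 15 mm (x of battery in the frame of phone between -0.015 and 0.015 m and y of battery in the frame of phone between 0.063 and 0.093 m and angle between the x axis of each of battery, board and the x axis of phone, either way round below 0.2 rad and x of board in the frame of phone between -0.015 and 0.015 m and y of board in the frame of phone between -0.086 and -0.056 m and x of shield in the frame of board between -0.01 and 0.01 m and y of shield in the frame of board between -0.008 and 0.008 m and z of shield in the frame of board between 0.004 and 0.008 m and angle between the x axis of shield and the x axis of board, either way round below 0.25 rad and (x of camera in the frame of board between 0.0645 and 0.0965 m or x of camera in the frame of board between -0.0965 and -0.0645 m) and y of camera in the frame of board between -0.015 and 0.015 m and x of camera in the frame of phone above 0.04 m and (angle between the x axis of camera and the x axis of phone, either way round below 0.25 rad or angle between the x axis of camera and the y axis of phone, either way round below 0.25 rad) and (x of speaker in the frame of battery between 0.067 and 0.099 m or x of speaker in the frame of battery between -0.099 and -0.067 m) and y of speaker in the frame of battery between -0.015 and 0.015 m and x of speaker in the frame of phone below -0.04 m and (angle between the x axis of speaker and the x axis of phone, either way round below 0.25 rad or angle between the x axis of speaker and the y axis of phone, either way round below 0.25 rad) and angle between each of battery, board, shield, camera, speaker's own z axis and vertical below 0.12 rad and linear speed of each of battery, board, shield, camera, speaker below 0.02 m/s and angular speed of each of battery, board, shield, camera, speaker below 0.3 rad/s and height (world z) of each of battery, board, camera, speaker below 0.0045 m and distance of each of old_battery, tweezers, dish, flux_pot from where it was at the start of the episode below 0.015 m); the robot touches nothing.
It fails at once if the old battery is moved by more than 15 mm (distance of old_battery from where it was at the start of the episode above 0.015 m).
It fails at once if the tweezers is moved by more than 15 mm (distance of tweezers from where it was at the start of the episode above 0.015 m).
It fails at once if the screw dish is moved by more than 15 mm (distance of dish from where it was at the start of the episode above 0.015 m).
It fails at once if the flux pot is moved by more than 15 mm (distance of flux_pot from where it was at the start of the episode above 0.015 m).
It also fails if it takes over 122 s, if anything falls off the work surface, if the arm or the gripper's body presses on something with over 40 N, if the wrist force passes 120 N, or if a joint passes its speed limit or range.

## Working session

There is one attempt and no reset: what is moved stays moved. The work goes in short steps, Python scripts to look and compute and a tool call to move; the robot and the scene stay as the last step left them, time stands still between calls to the robot, and variables do not carry over. Pictures are saved under pics/ and viewed, at most 14 in all, crops included, and the job is handed in when it is done.

Besides the shell and the picture viewer there is one more tool, called after "Emit:" by a JSON object that holds its "method" and its "body". servo_tool: Moves the arm, as the interface text tells. Its arguments: {"type":"object","properties":{"plan":{"type":"string"},"grip":{"type":"number"},"grip_force":{"type":"number"}},"required":["plan"]}

```bash
mkdir -p pics
cat > h.py <<'E'
import numpy as np, cv2
from plant import status, eyes, robot
from scipy.spatial.transform import Rotation as R
def snap(n,f):
    s=status.read_state(); c=eyes.read_camera(n); cv2.imwrite('pics/'+f+'.png',c['image']); 
    if 'hand_eye' in c:
        T=np.eye(4);T[:3,:3]=R.from_rotvec(s['orientation']).as_matrix();T[:3,3]=s['tool_pos'];c['world_from_camera']=T@c['hand_eye']
    return c
def ray(c,uv,z):
    f=192/np.tan(np.radians(c['fovy'])/2);T=np.array(c['world_from_camera'])
    d=T[:3,:3]@np.array([(uv[0]-c['cx'])/f,(uv[1]-c['cy'])/f,1]);o=T[:3,3]
    return (o+d*(z-o[2])/d[2])[:2]
E
python3 - <<'E'
from h import *
s=status.read_state();print(s)
for n in('scene','top'):
    c=snap(n,n+'0');print(n,c['fovy'],c['cx'],c['cy'],np.round(c['world_from_camera'],3).tolist())
    cv2.imwrite(f'pics/{n}0b.png',cv2.resize(c['image'],(800,600),interpolation=cv2.INTER_CUBIC))
E
```

```text
{'t': 0.0, 'q': array([-1.22239272e+00,  1.31164102e-01,  1.48925246e+00,  9.63141209e-06,
        1.52301917e+00, -8.54157613e-02]), 'dq': array([ 0.00025086, -0.00066487, -0.0001765 , -0.00042294,  0.00029138,
       -0.00061748]), 'joint_torque': array([ 1.47788909e-03, -5.59838176e+01, -4.91757131e+01,  7.67371687e-02,
        3.52833420e-02, -1.16369929e-04]), 'tool_pos': array([ 0.25203482, -0.54390756,  0.23460041]), 'orientation': array([-3.06619086e+00, -6.75716577e-01,  3.64398950e-04]), 'force': array([-0.69741543,  0.01361659, -0.98382445]), 'wrist_torque': array([-0.04077564, -0.01748791,  0.01693905]), 'gripper_force': 0.0, 'opening': 0.09281709508962323}
scene 57.034456666206914 253.52381300327954 189.35092857995556 [[0.581, 0.689, -0.433, 0.861], [0.814, -0.502, 0.293, -0.292], [-0.016, -0.522, -0.853, 0.739], [0.0, 0.0, 0.0, 1.0]]
top 43.31126397708364 255.6029467981346 190.55518292238736 [[0.014, -0.981, 0.191, 0.245], [-1.0, -0.013, 0.006, -0.081], [-0.003, -0.191, -0.982, 1.401], [0.0, 0.0, 0.0, 1.0]]
```

View pics/top0b.png

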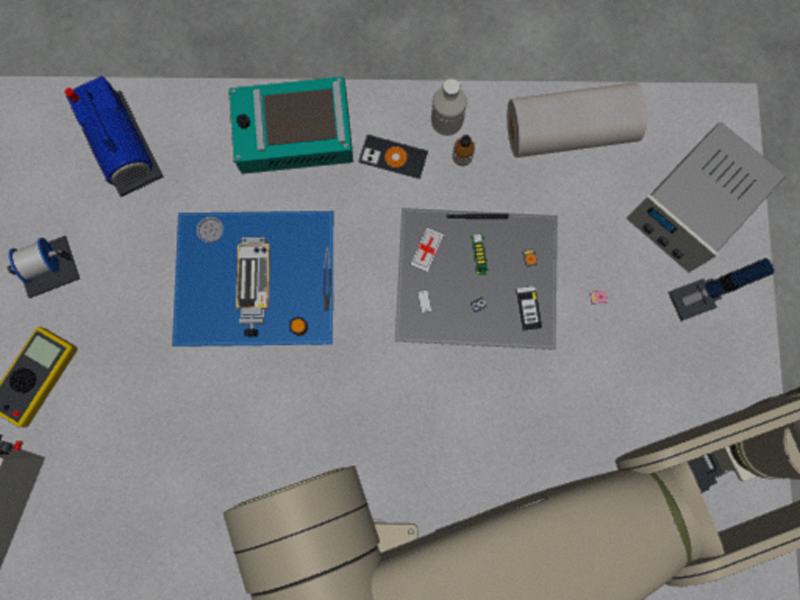

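View pics/scene0b.png

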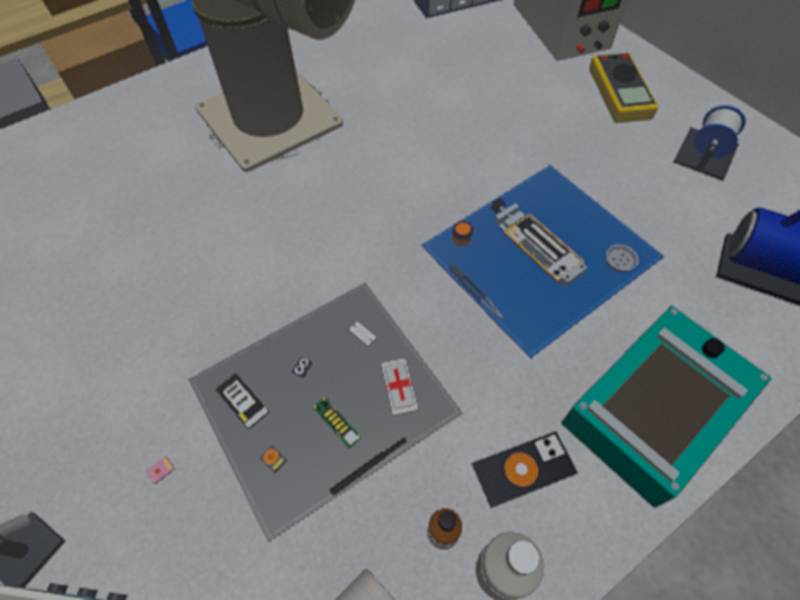

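```bash
cat >> h.py <<'E'
def go(x,y,z,yaw=None,cmd=None):
    """yaw: desired world angle (deg) of tool y axis (mod 180). prints shift in tool axes"""
    s=status.read_state();M=R.from_rotvec(s['orientation']).as_matrix()
    d=M.T@(np.array([x,y,z])-s['tool_pos']);a=0
    if yaw is not None:
        cur=np.degrees(np.arctan2(M[1,1],M[0,1]));a=(cur-yaw+90)%180-90
    print('shift mm',np.round(d*1000,1),'turn',round(a,1),'q6',round(float(np.degrees(s['q'][5])),1),'rows',np.linalg.norm(d)*24,'/',abs(a)/7.16)
E
python3 - <<'E'
from h import *
s=status.read_state();M=R.from_rotvec(s['orientation']).as_matrix();print(M.round(3))
c=eyes.read_camera('top')
for n,p in dict(phone=(253,275),matNW=(180,212),matSE=(331,345),bat=(529,308),board=(480,253),shield=(424,301),cam=(478,304),spk=(530,257),old=(427,249),pot=(298,326),dish=(209,230),g1=(403,210),g2=(556,346)).items():
    print(n,ray(c,(p[0]*.64,p[1]*.64),.006).round(3))
w=snap('wrist','w0');print(w['hand_eye'].round(3),w['fovy'],w['cx'],w['cy'])
go(.45,-.27,.36,90)
E
```

```text
[[ 0.907  0.42  -0.001]
 [ 0.42  -0.907  0.002]
 [ 0.    -0.002 -1.   ]]
phone [0.557 0.206]
matNW [0.679 0.353]
matSE [0.425 0.054]
bat [ 0.5   -0.315]
board [ 0.605 -0.224]
shield [ 0.511 -0.118]
cam [ 0.507 -0.22 ]
spk [ 0.599 -0.319]
old [ 0.612 -0.123]
pot [0.46  0.117]
dish [0.644 0.295]
g1 [ 0.689 -0.077]
g2 [ 0.429 -0.364]
[[-0.001 -0.97  -0.244  0.067]
 [ 1.    -0.001 -0.001 -0.   ]
 [ 0.001 -0.244  0.97  -0.149]
 [ 0.     0.     0.     1.   ]] 61.87653350974611 253.631002690888 193.16697226757347
shift mm [ 294.8 -165.7 -124.8] turn 24.9 q6 -4.9 rows 8.651121132427797 / 3.4711975092515295
```

```bash
python3 -c "
from h import *
go(.575,-.22,.24,90)"
```

```text
shift mm [ 429.2 -158.4   -4.8] turn 24.9 q6 -4.9 rows 10.981042547286025 / 3.4711975092515295
```

Emit:
{"method": "servo_tool", "body": {"plan": "0.429 -0.158 -0.005 25;0.429 -0.158 -0.005 25;0.429 -0.158 -0.005 25;0.429 -0.158 -0.005 25;0.429 -0.158 -0.005 25;0.429 -0.158 -0.005 25;0.429 -0.158 -0.005 25;0.429 -0.158 -0.005 25;0.429 -0.158 -0.005 25;0.429 -0.158 -0.005 25;0.429 -0.158 -0.005 25;0.429 -0.158 -0.005 25"}}

```text
t: 1.2
tool_pos: [0.5786, -0.2152, 0.2403]
orientation: [-3.139, -0.004, -0.002]
force: [1.3, -0.4, 0.7]
opening: 0.0929
gripper_force: 0.0
```

Emit:
{"method": "servo_tool", "body": {"plan": "0 0 0 0;0 0 0 0;0 0 0 0", "grip": 0}}

```text
t: 1.45
tool_pos: [0.5742, -0.2217, 0.2404]
orientation: [3.141, -0.005, -0.001]
force: [0.2, -0.1, -0.0]
opening: 0.0773
gripper_force: 0.0
```

Run:
```python
from h import *
s=status.read_state();print(s['t'],s['dq'].round(3),s['opening'],s['tool_pos'])
c=snap('wrist','w1');np.save('w1T.npy',c['world_from_camera'])
cv2.imwrite('pics/w1b.png',cv2.resize(c['image'],(800,600),interpolation=cv2.INTER_CUBIC))
```

```text
1.45 [-0.017 -0.006  0.002  0.002 -0.002  0.002] 0.07730348984038193 [ 0.57423762 -0.22173157  0.24041616]
```

View pics/w1b.png

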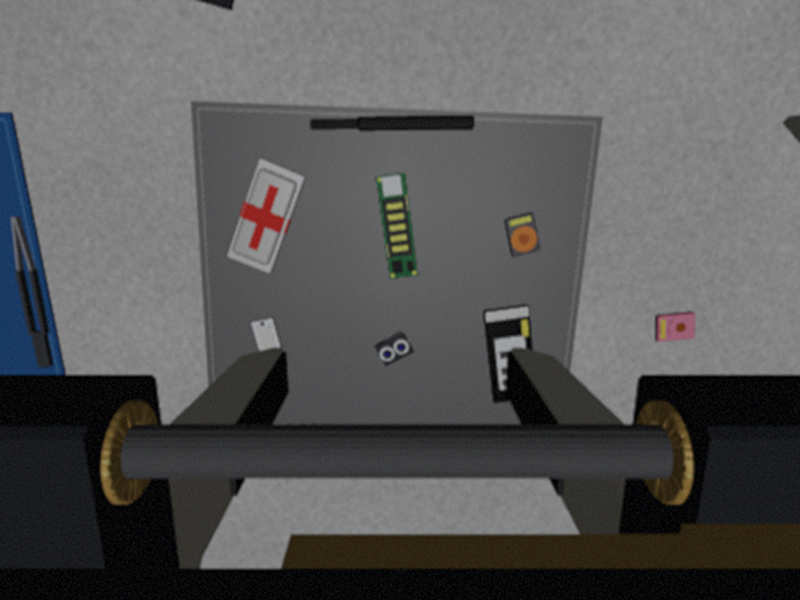

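```bash
cat >> h.py <<'E'
def rect(c,box,z,th=22,draw=None):
    """box x0,y0,x1,y1 px; returns world centre, long-axis yaw deg, size mm"""
    x0,y0,x1,y1=box;im=c['image'][y0:y1,x0:x1].astype(int)
    bg=np.median(np.concatenate([im[0],im[-1],im[:,0],im[:,-1]]),axis=0)
    m=(np.abs(im-bg).max(2)>th).astype(np.uint8)
    m=cv2.morphologyEx(m,cv2.MORPH_CLOSE,np.ones((5,5),np.uint8))
    cs=cv2.findContours(m,cv2.RETR_EXTERNAL,cv2.CHAIN_APPROX_NONE)[0];k=max(cs,key=cv2.contourArea)+[x0,y0]
    P=np.array([ray(c,p[0],z) for p in k])*1000
    r=cv2.minAreaRect(P.astype(np.float32));b=cv2.boxPoints(r)
    e=[b[1]-b[0],b[2]-b[1]];e=max(e,key=np.linalg.norm)
    if draw is not None: cv2.drawContours(draw,[k],-1,(255,0,255),1)
    return np.round(r[0],1),round(float(np.degrees(np.arctan2(e[1],e[0]))%180),1),np.round(sorted(r[1]),1)
E
python3 - <<'E'
from h import *
c=dict(eyes.read_camera('wrist'));c['world_from_camera']=np.load('w1T.npy')
d=c['image'].copy()
B=dict(board=((225,105,282,185),.007),spk=((312,128,358,172),.008),cam=((232,206,272,240),.007),shield=((152,196,184,228),.007),bat=((302,190,350,265),.008))
for n,(b,z) in B.items(): print(n,*rect(c,b,z,draw=d))
cv2.imwrite('pics/w1c.png',cv2.resize(np.hstack([c['image'][95:265,140:360],d[95:265,140:360]]),None,fx=1.8,fy=1.8,interpolation=cv2.INTER_CUBIC))
E
```

```text
board [ 603.5 -221.1] 7.3 [22.6 78. ]
spk [ 598.2 -316. ] 13.8 [22.9 29.8]
cam [ 506.7 -218.2] 117.4 [20.7 26.6]
shield [ 517.  -116.3] 179.8 [30.7 31.6]
bat [ 494.4 -318.2] 8.0 [47.2 96.1]
```

View pics/w1c.png

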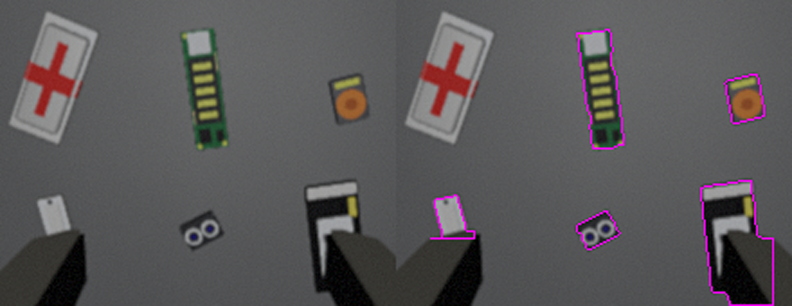

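Run:
```python
from h import *
go(.6035,-.221,.020,97.3)
c=snap('top','top1');im=c['image']
hsv=cv2.cvtColor(im,cv2.COLOR_BGR2HSV)
# blue mat
m=((hsv[...,0]>95)&(hsv[...,0]<125)&(hsv[...,1]>120)).astype(np.uint8)
m[:, :100]=0; m[:120]=0; m[240:]=0; m[:,225:]=0
cs=cv2.findContours(m,cv2.RETR_EXTERNAL,cv2.CHAIN_APPROX_NONE)[0];k=max(cs,key=cv2.contourArea)
r=cv2.minAreaRect(np.array([ray(c,p[0],.002)*1000 for p in k]).astype(np.float32));print('mat',r)
x0,y0,x1,y1=140,145,182,205
n=(m[y0:y1,x0:x1]==0).astype(np.uint8)
k=max(cv2.findContours(n,cv2.RETR_EXTERNAL,cv2.CHAIN_APPROX_NONE)[0],key=cv2.contourArea)+[x0,y0]
r=cv2.minAreaRect(np.array([ray(c,p[0],.016)*1000 for p in k]).astype(np.float32));print('phone+clamp',r)
```

```text
shift mm [ 29.4  -1.3 220.6] turn -7.6 q6 64.4 rows 5.34213101605724 / 1.0562677423655518
mat ((554.048828125, 205.89779663085938), (258.4295349121094, 297.4688720703125), 1.5233856439590454)
phone+clamp ((549.348388671875, 204.72084045410156), (157.68275451660156, 61.962013244628906), 2.695060968399048)
```

Emit:
{"method": "servo_tool", "body": {"plan": "0.029 -0.001 0.04 -7.6;0.029 -0.001 0.08 -7.6;0.029 -0.001 0.12 -7.6;0.029 -0.001 0.15 -7.6;0.029 -0.001 0.175 -7.6;0.029 -0.001 0.195 -7.6;0.029 -0.001 0.21 -7.6;0.029 -0.001 0.2195 -7.6;0.029 -0.001 0.2195 -7.6;0.029 -0.001 0.2195 -7.6"}}

```text
t: 2.43
tool_pos: [0.6045, -0.2207, 0.022]
orientation: [3.134, 0.203, 0.002]
force: [0.3, -0.4, 0.4]
opening: 0.0462
gripper_force: 0.0
```

Emit:
{"method": "servo_tool", "body": {"plan": "0 0 0 0;0 0 0 0;0 0 0 0;0 0 0 0;0 0 0 0;0 0 0 0;0 0 0 0", "grip": 1, "grip_force": 15}}

```text
t: 3.02
tool_pos: [0.6043, -0.2199, 0.0215]
orientation: [3.135, 0.204, 0.001]
force: [-0.0, -0.6, 2.9]
opening: 0.0213
gripper_force: 15.0
```

```bash
python3 -c "
from h import *
go(.575,.19,.24,92)"
```

```text
shift mm [  24.2 -410.2 -218.6] turn 5.5 q6 58.0 rows 11.170407858776212 / 0.7626150648564822
```

Emit:
{"method": "servo_tool", "body": {"plan": "0 0 -0.03 0;0 0 -0.07 0;0.005 -0.02 -0.11 2;0.01 -0.055 -0.13 5;0.013 -0.09 -0.15 5;0.015 -0.13 -0.16 5;0.018 -0.17 -0.17 5;0.02 -0.21 -0.18 5;0.021 -0.25 -0.19 5;0.022 -0.29 -0.2 5;0.023 -0.33 -0.21 5;0.024 -0.37 -0.2185 5"}}

```text
t: 4.02
tool_pos: [0.5793, 0.1521, 0.2404]
orientation: [-3.141, -0.067, -0.001]
force: [-0.0, 0.3, -0.2]
opening: 0.0215
gripper_force: 15.0
```

Emit:
{"method": "servo_tool", "body": {"plan": "0 -0.04 0 0;0 -0.04 0 0;0 -0.04 0 0;0 -0.04 0 0"}}

```text
t: 4.35
tool_pos: [0.5779, 0.19, 0.2391]
orientation: [3.14, 0.069, -0.001]
force: [-0.3, -0.3, -0.4]
opening: 0.0211
gripper_force: 15.0
```

Run:
```python
from h import *
s=status.read_state();print(s['t'],s['dq'].round(3),s['opening'],s['tool_pos'])
c=snap('wrist','w2');np.save('w2T.npy',c['world_from_camera'])
cv2.imwrite('pics/w2b.png',cv2.resize(c['image'],(800,600),interpolation=cv2.INTER_CUBIC))
```

```text
4.35 [-0.032 -0.003  0.006 -0.003  0.002 -0.   ] 0.021146020271598422 [0.57786669 0.19001533 0.23911207]
```

View pics/w2b.png

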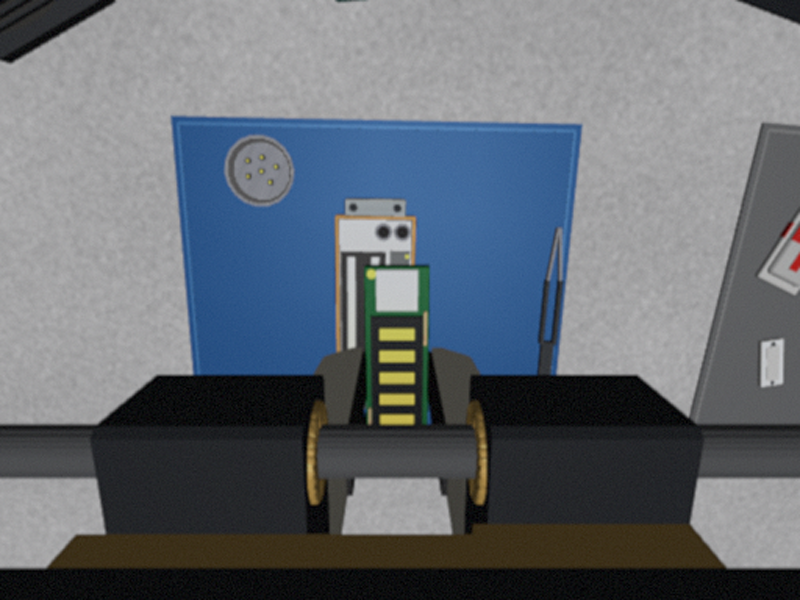

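Run:
```python
from h import *
c=dict(eyes.read_camera('wrist'));c['world_from_camera']=np.load('w2T.npy')
f=lambda u,v,z:ray(c,(u*.64,v*.64),z).round(4)
print('phone',f(336,216,.016),f(415,218,.016),f(337,345,.016),'clamp end',f(346,199,.028),f(405,200,.028))
print('mat',f(173,117,.002),f(581,125,.002))
print('shield',rect(c,(484,212,504,252),.007))
print('tweezer',f(558,232,.005),f(545,372,.005))
```

```text
phone [0.6143 0.2365] [0.6153 0.1784] [0.5143 0.2344] clamp end [0.6275 0.2283] [0.6286 0.1866]
mat [0.6794 0.3578] [0.6866 0.0601]
shield (array([ 511.5, -116.3]), 12.4, array([23.7, 41.3]))
tweezer [0.6086 0.0684] [0.4944 0.0651]
```

```bash
python3 -c "
from h import *
go(.5546,.135,.0215,91.3)"
```

```text
shift mm [-25.6  52.7 217.7] turn 1.1 q6 100.9 rows 5.41183155349837 / 0.15093423025660413
```

Emit:
{"method": "servo_tool", "body": {"plan": "-0.01 0.03 0.02 1;-0.0256 0.0527 0.05 1;-0.0256 0.0527 0.09 1;-0.0256 0.0527 0.125 1;-0.0256 0.0527 0.155 1;-0.0256 0.0527 0.18 1;-0.0256 0.0527 0.2 1;-0.0256 0.0527 0.21 1;-0.0256 0.0527 0.2165 1;-0.0256 0.0527 0.2175 1;-0.0256 0.0527 0.2175 1;-0.0256 0.0527 0.2175 1"}}

```text
t: 5.45
tool_pos: [0.5561, 0.1364, 0.0237]
orientation: [-3.141, -0.039, -0.004]
force: [0.1, 0.2, 0.5]
opening: 0.0216
gripper_force: 15.0
```

Emit:
{"method": "servo_tool", "body": {"plan": "0 0 0 0;0 0 0 0;0 0 0 0;0 0 0 0", "grip": 0.2}}

```text
t: 5.78
tool_pos: [0.5552, 0.1365, 0.0227]
orientation: [-3.141, -0.04, -0.001]
force: [-0.0, -0.2, 0.7]
opening: 0.0365
gripper_force: 0.0
```

```bash
python3 -c "
from h import *
go(.5115,-.116,.02,102.4)"
```

```text
shift mm [-50.1 251.3   2.6] turn -10.9 q6 97.2 rows 6.150755739124037 / 1.5271628920344082
```

Emit:
{"method": "servo_tool", "body": {"plan": "0 0 -0.03 0;0 0 -0.06 0;-0.005 0.03 -0.08 -5;-0.015 0.07 -0.08 -11;-0.02 0.11 -0.08 -11;-0.03 0.15 -0.08 -11;-0.04 0.19 -0.08 -11;-0.05 0.23 -0.08 -11;-0.05 0.251 -0.08 -11;-0.05 0.251 -0.08 -11;-0.05 0.251 -0.08 -11;-0.05 0.251 -0.08 -11", "grip": 0}}

```text
t: 6.78
tool_pos: [0.5113, -0.1152, 0.1022]
orientation: [-3.123, -0.34, -0.0]
force: [-1.0, -0.2, 0.2]
opening: 0.0468
gripper_force: 0.0
```

Run:
```python
from h import *
s=status.read_state();print(s['t'],s['dq'].round(3),s['opening'],s['tool_pos'])
c=snap('wrist','w3');np.save('w3T.npy',c['world_from_camera'])
cv2.imwrite('pics/w3b.png',cv2.resize(c['image'],(640,480),interpolation=cv2.INTER_CUBIC))
go(.5115,-.118,.02,102.4)
```

```text
6.7833 [ 0.024  0.     0.004 -0.001 -0.002 -0.002] 0.04683635253182086 [ 0.51127803 -0.1151716   0.10215485]
shift mm [-0.5  3.3 82.1] turn 0.1 q6 59.2 rows 1.971268528084826 / 0.013910520638025151
```

View pics/w3b.png

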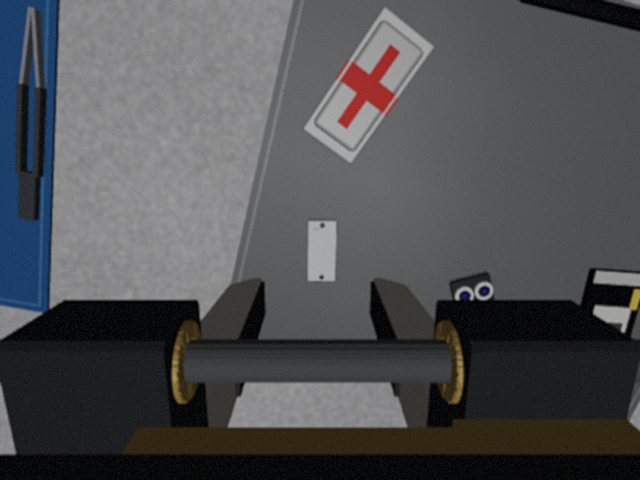

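The shield is clear between the fingers at (321,251), nearly vertical in the picture; battery and camera to the right.

Run:
```python
from h import *
c=dict(eyes.read_camera('wrist'));c['world_from_camera']=np.load('w3T.npy')
p,a,s=rect(c,(232,165,284,232),.007,th=40);print(p,a,s);go(p[0]/1000,p[1]/1000,.02,a+90)
```

```text
[ 511.3 -117.9] 12.1 [17.2 38.7]
shift mm [-0.8  3.4 82. ] turn 0.4 q6 59.2 rows 1.9705909429892428 / 0.06146032591299624
```

Emit:
{"method": "servo_tool", "body": {"plan": "-0.001 0.0035 0.035 0;-0.001 0.0035 0.06 0;-0.001 0.0035 0.074 0;-0.001 0.0035 0.082 0;-0.001 0.0035 0.082 0;-0.001 0.0035 0.082 0"}}

```text
t: 7.38
tool_pos: [0.5115, -0.1183, 0.0205]
orientation: [-3.123, -0.344, -0.0]
force: [0.8, 0.2, -0.1]
opening: 0.0465
gripper_force: 0.0
```

Emit:
{"method": "servo_tool", "body": {"plan": "0 0 0 0;0 0 0 0;0 0 0 0;0 0 0 0;0 0 0 0;0 0 0 0;0 0 0 0", "grip": 1, "grip_force": 12}}

```text
t: 7.97
tool_pos: [0.5111, -0.1195, 0.0203]
orientation: [-3.123, -0.341, -0.0]
force: [-0.3, 0.2, 0.6]
opening: 0.0175
gripper_force: 12.0
```

```bash
python3 -c "
from h import *
go(.5555,.1365,.03,91.3)"
```

```text
shift mm [  98.5 -240.4   -9.7] turn 11.1 q6 58.8 rows 6.239000608222839 / 1.5570643241352033
```

Emit:
{"method": "servo_tool", "body": {"plan": "0 0 -0.03 0;0 0 -0.065 0;0.01 -0.03 -0.085 5;0.02 -0.065 -0.1 11;0.03 -0.1 -0.1 11;0.035 -0.14 -0.1 11;0.04 -0.18 -0.1 11;0.043 -0.22 -0.1 11;0.043 -0.24 -0.1 11;0.043 -0.24 -0.1 11;0.043 -0.24 -0.1 11;0.043 -0.24 -0.1 11"}}

```text
t: 8.97
tool_pos: [0.5013, 0.1236, 0.1201]
orientation: [3.141, 0.04, 0.0]
force: [-0.2, 0.7, -0.2]
opening: 0.0175
gripper_force: 12.0
```

Run:
```python
from h import *
s=status.read_state();print(s['t'],s['dq'].round(3),s['opening'],s['tool_pos'])
c=snap('wrist','w4');np.save('w4T.npy',c['world_from_camera'])
cv2.imwrite('pics/w4b.png',cv2.resize(c['image'],(800,600),interpolation=cv2.INTER_CUBIC))
```

```text
8.9667 [-0.022  0.001 -0.     0.002  0.     0.002] 0.017507343271375386 [0.50131895 0.12359474 0.12006921]
```

View pics/w4b.png

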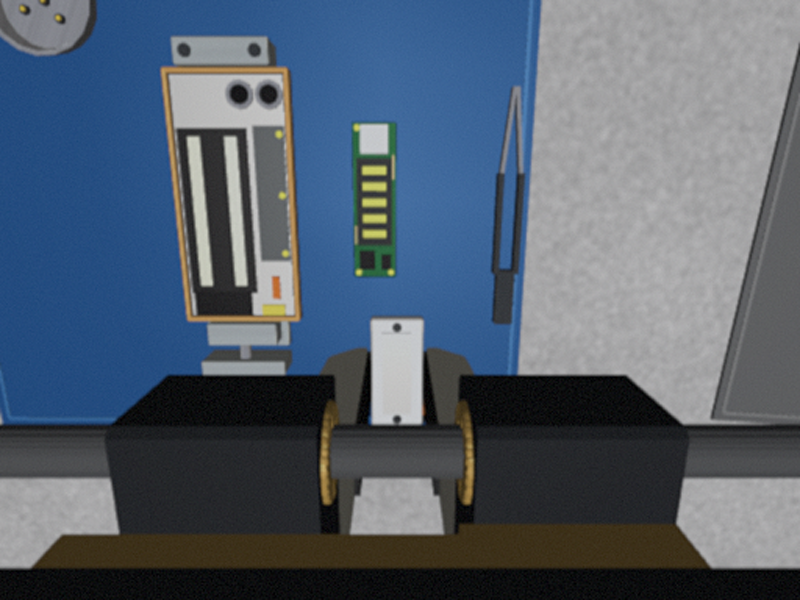

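Run:
```python
from h import *
c=dict(eyes.read_camera('wrist'));c['world_from_camera']=np.load('w4T.npy')
f=lambda u,v,z:ray(c,(u*.64,v*.64),z).round(4)
P=[f(*p,.016) for p in((163,68),(289,68),(299,320),(188,320))];print('phone',*P,np.mean(P,0))
print('yaw',np.degrees(np.arctan2(*(P[0]-P[3]+P[1]-P[2])[::-1])))
p,a,s=rect(c,(215,68,265,188),.0065,th=40);print(p,a,s)
print('shield',f(371,319,.1067),f(423,319,.1067),f(397,328,.1067),f(397,419,.1067))
go(p[0]/1000,p[1]/1000,.0265,a+90)
```

```text
phone [0.6146 0.236 ] [0.6161 0.1771] [0.4936 0.1752] [0.4921 0.2337] [0.5541 0.2055]
yaw 0.98211716322419
[555.1 137.7] 1.3 [21.9 76.7]
shield [0.5213 0.1331] [0.5218 0.1156] [0.5184 0.1243] [0.4845 0.1234]
shift mm [ 53.9 -13.5  93.6] turn 0.1 q6 96.7 rows 2.612370681178764 / 0.010030445592626773
```

Emit:
{"method": "servo_tool", "body": {"plan": "0.03 -0.0135 0 0;0.054 -0.0135 0.03 0;0.054 -0.0135 0.06 0;0.054 -0.0135 0.08 0;0.054 -0.0135 0.088 0;0.054 -0.0135 0.0925 0;0.054 -0.0135 0.094 0;0.054 -0.0135 0.094 0;0.054 -0.0135 0.094 0;0.054 -0.0135 0.094 0"}}

```text
t: 9.9
tool_pos: [0.556, 0.1391, 0.0276]
orientation: [-3.141, -0.04, -0.004]
force: [1.5, -0.2, 0.3]
opening: 0.0181
gripper_force: 12.0
```

Emit:
{"method": "servo_tool", "body": {"plan": "0 0 0 0;0 0 0 0;0 0 0 0;0 0 0 0", "grip": 0.2}}

```text
t: 10.23
tool_pos: [0.5549, 0.1392, 0.0263]
orientation: [-3.141, -0.04, -0.0]
force: [-0.4, 0.5, 0.2]
opening: 0.0365
gripper_force: 0.0
```

```bash
python3 -c "
from h import *
go(.5067,-.2182,.0205,27.4)"
```

```text
shift mm [-57.3 356.    5.8] turn 64.1 q6 97.5 rows 8.655336780791124 / 8.947038395051626
```

Emit:
{"method": "servo_tool", "body": {"plan": "0 0 -0.03 0;0 0 -0.06 0;-0.005 0.035 -0.08 6;-0.01 0.07 -0.08 12;-0.02 0.11 -0.08 19;-0.025 0.15 -0.08 26;-0.03 0.19 -0.08 33;-0.035 0.23 -0.08 40;-0.045 0.27 -0.08 47;-0.05 0.31 -0.08 54;-0.057 0.345 -0.08 60;-0.057 0.356 -0.08 64", "grip": 0}}

```text
t: 11.23
tool_pos: [0.5057, -0.223, 0.1064]
orientation: [2.676, -1.642, 0.002]
force: [0.1, 0.4, 0.1]
opening: 0.0462
gripper_force: 0.0
```

Emit:
{"method": "servo_tool", "body": {"plan": "0 0 0 0;0 0 0 0;0 0 0 0"}}

```text
t: 11.48
tool_pos: [0.5069, -0.2174, 0.106]
orientation: [-2.687, 1.627, 0.001]
force: [0.1, -0.6, -0.2]
opening: 0.0464
gripper_force: 0.0
```

Run:
```python
from h import *
s=status.read_state();print(s['t'],s['dq'].round(3),s['opening'],s['tool_pos'])
c=snap('wrist','w5');np.save('w5T.npy',c['world_from_camera'])
T=np.linalg.inv(c['world_from_camera']);p=T@[.5067,-.2182,.007,1];F=192/np.tan(np.radians(c['fovy']/2))
u,v=int(p[0]/p[2]*F+c['cx']),int(p[1]/p[2]*F+c['cy']);print(u,v)
d=c['image'].copy()
r,a,sz=rect(c,(u-32,v-28,u+32,v+28),.007,draw=d);print(r,a,sz)
go(r[0]/1000,r[1]/1000,.0205,a-90)
cv2.imwrite('pics/w5b.png',cv2.resize(d,(640,480),interpolation=cv2.INTER_CUBIC))
```

```text
11.4833 [ 0.019 -0.004  0.005 -0.    -0.001  0.003] 0.046386556353743905 [ 0.50692764 -0.21738349  0.10596673]
254 197
[ 506.2 -218.7] 117.5 [20.3 26.6]
shift mm [ 1.1  1.5 85.5] turn 0.1 q6 123.9 rows 2.0519240934290086 / 0.016914635103015396
```

View pics/w5b.png

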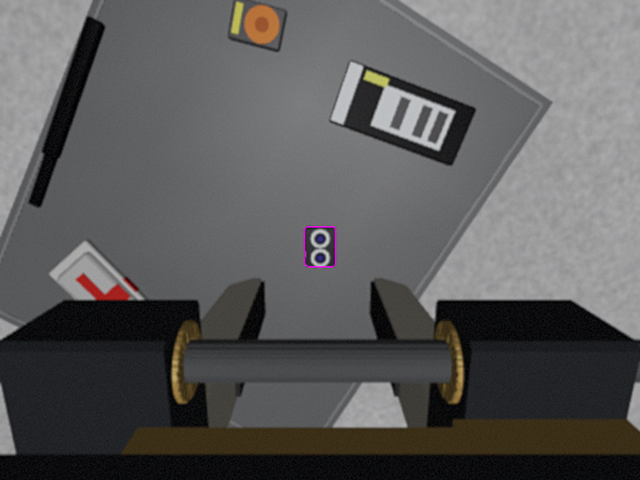

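Emit:
{"method": "servo_tool", "body": {"plan": "0.001 0.0015 0.035 0;0.001 0.0015 0.06 0;0.001 0.0015 0.076 0;0.001 0.0015 0.0855 0;0.001 0.0015 0.0855 0;0.001 0.0015 0.0855 0"}}

```text
t: 12.03
tool_pos: [0.5066, -0.2188, 0.021]
orientation: [-2.687, 1.627, -0.0]
force: [0.1, 0.1, 0.8]
opening: 0.0465
gripper_force: 0.0
```

Emit:
{"method": "servo_tool", "body": {"plan": "0 0 0 0;0 0 0 0;0 0 0 0;0 0 0 0;0 0 0 0;0 0 0 0;0 0 0 0", "grip": 1}}

```text
t: 12.62
tool_pos: [0.5062, -0.2199, 0.0208]
orientation: [-2.685, 1.631, -0.0]
force: [0.9, 0.7, 1.3]
opening: 0.0197
gripper_force: 12.0
```

Run:
```python
from h import *
go(.636,.1395,.021,91.3)
c=eyes.read_camera('wrist');c['image']=cv2.imread('pics/w5.png');c['world_from_camera']=np.load('w5T.npy')
print('bat',rect(c,(256,40,388,138),.008)); print('spk',rect(c,(176,0,236,50),.008))
```

```text
shift mm [-2.590e+02 -2.809e+02 -2.000e-01] turn -63.8 q6 123.7 rows 9.170045934510323 / 8.917262058641171
bat (array([ 500.5, -312.9]), 8.1, array([36.7, 80.2]))
spk (array([ 597.4, -317.3]), 14.0, array([23.7, 30.6]))
```

Emit:
{"method": "servo_tool", "body": {"plan": "0 0 -0.03 0;0 0 -0.06 0;-0.02 -0.02 -0.08 -7;-0.045 -0.05 -0.08 -14;-0.07 -0.08 -0.08 -21;-0.1 -0.11 -0.08 -28;-0.13 -0.14 -0.08 -35;-0.16 -0.17 -0.08 -42;-0.19 -0.2 -0.08 -49;-0.215 -0.23 -0.08 -56;-0.24 -0.26 -0.08 -62;-0.259 -0.281 -0.08 -63.8"}}

```text
t: 13.67
tool_pos: [0.6366, 0.1429, 0.1006]
orientation: [-3.141, -0.047, -0.001]
force: [0.9, -0.7, 0.2]
opening: 0.0194
gripper_force: 12.0
```

Emit:
{"method": "servo_tool", "body": {"plan": "0 0 0 0;0 0 0 0;0 0 0 0"}}

```text
t: 13.92
tool_pos: [0.6356, 0.1391, 0.1001]
orientation: [3.141, 0.034, -0.002]
force: [0.1, -0.0, -1.2]
opening: 0.0197
gripper_force: 12.0
```

```bash
python3 -c "
from h import *
go(.636,.1395,.0208,91.3)"
```

```text
shift mm [ 0.5 -0.4 79.3] turn -0.1 q6 96.6 rows 1.9033972219019657 / 0.00801801771718422
```

Emit:
{"method": "servo_tool", "body": {"plan": "0 0 0.03 0;0 0 0.055 0;0 0 0.07 0;0 0 0.077 0;0 0 0.0795 0;0 0 0.0795 0;0 0 0.0795 0"}}

```text
t: 14.5
tool_pos: [0.637, 0.1394, 0.0225]
orientation: [-3.141, -0.034, -0.003]
force: [-0.1, -0.1, 1.0]
opening: 0.0196
gripper_force: 12.0
```

Emit:
{"method": "servo_tool", "body": {"plan": "0 0 0 0;0 0 0 0;0 0 0 0;0 0 0 0", "grip": 0.2}}

```text
t: 14.83
tool_pos: [0.6364, 0.1397, 0.0218]
orientation: [-3.141, -0.035, -0.001]
force: [0.3, -0.0, 0.1]
opening: 0.0365
gripper_force: 0.0
```

```bash
python3 -c "
from h import *
go(.5978,-.3168,.0205,104)"
```

```text
shift mm [-48.6 455.5   1.2] turn -12.7 q6 96.6 rows 10.994347575332764 / 1.7794418319324368
```

Emit:
{"method": "servo_tool", "body": {"plan": "0 0 -0.03 0;0 0 -0.06 0;-0.005 0.03 -0.08 -6;-0.01 0.065 -0.08 -12.7;-0.015 0.105 -0.08 -12.7;-0.02 0.145 -0.08 -12.7;-0.025 0.185 -0.08 -12.7;-0.03 0.225 -0.08 -12.7;-0.035 0.265 -0.08 -12.7;-0.04 0.305 -0.08 -12.7;-0.04 0.345 -0.08 -12.7;-0.045 0.385 -0.08 -12.7", "grip": 0}}

```text
t: 15.83
tool_pos: [0.5995, -0.2483, 0.1016]
orientation: [3.118, 0.382, 0.001]
force: [1.2, -0.3, -0.8]
opening: 0.0465
gripper_force: 0.0
```

Emit:
{"method": "servo_tool", "body": {"plan": "0 0.035 0 0;0 0.07 0 0;0 0.07 0 0;0 0.07 0 0;0 0.07 0 0;0 0.07 0 0"}}

```text
t: 16.33
tool_pos: [0.6163, -0.313, 0.1011]
orientation: [-3.118, -0.383, 0.0]
force: [-0.3, 0.3, -0.1]
opening: 0.047
gripper_force: 0.0
```

Run:
```python
from h import *
s=status.read_state();print(s['t'],s['dq'].round(3),s['opening'],s['tool_pos'])
c=snap('wrist','w6');np.save('w6T.npy',c['world_from_camera'])
T=np.linalg.inv(c['world_from_camera']);p=T@[.5978,-.3168,.008,1];F=192/np.tan(np.radians(c['fovy']/2))
u,v=int(p[0]/p[2]*F+c['cx']),int(p[1]/p[2]*F+c['cy']);print(u,v)
d=c['image'].copy()
r,a,sz=rect(c,(u-34,v-32,u+34,v+32),.008,draw=d);print(r,a,sz)
go(r[0]/1000,r[1]/1000,.0205,a+90)
cv2.imwrite('pics/w6b.png',cv2.resize(d,(640,480),interpolation=cv2.INTER_CUBIC))
```

```text
16.3333 [ 0.01  -0.01   0.005 -0.001 -0.001 -0.003] 0.04695037260837532 [ 0.61634671 -0.31297588  0.10110978]
253 223
[ 598.3 -317. ] 13.4 [22.1 30.6]
shift mm [-18.6  -0.3  80.7] turn 0.6 q6 44.8 rows 1.9886585324441794 / 0.08966612943037588
```

View pics/w6b.png

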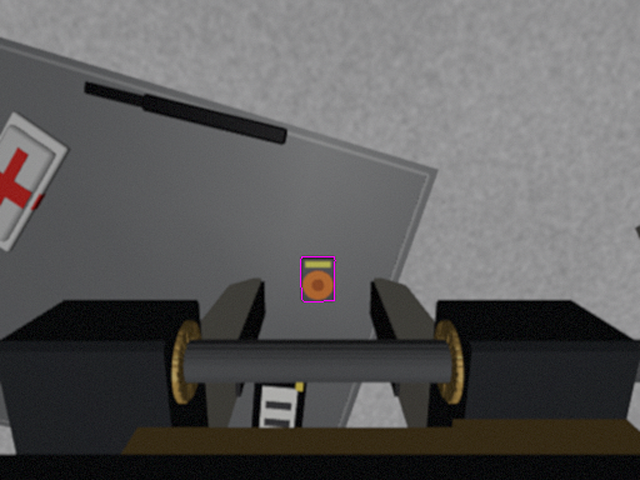

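Emit:
{"method": "servo_tool", "body": {"plan": "-0.0186 0 0.02 0.5;-0.0186 0 0.05 0.5;-0.0186 0 0.071 0.5;-0.0186 0 0.081 0.5;-0.0186 0 0.081 0.5;-0.0186 0 0.081 0.5;-0.0186 0 0.081 0.5"}}

```text
t: 16.97
tool_pos: [0.5989, -0.3181, 0.021]
orientation: [3.119, 0.37, 0.001]
force: [-0.8, 0.4, -0.1]
opening: 0.0464
gripper_force: 0.0
```

Emit:
{"method": "servo_tool", "body": {"plan": "0 0 0 0;0 0 0 0;0 0 0 0;0 0 0 0;0 0 0 0;0 0 0 0;0 0 0 0", "grip": 1}}

```text
t: 17.55
tool_pos: [0.5983, -0.3188, 0.0202]
orientation: [-3.12, -0.368, -0.0]
force: [0.9, 0.9, 1.1]
opening: 0.0219
gripper_force: 12.0
```

```bash
python3 -c "
from h import *
go(.469,.282,.0205,91.3)"
```

```text
shift mm [ 1.400e+01 -6.144e+02 -3.000e-01] turn 12.2 q6 44.2 rows 14.74896118485816 / 1.6971511819522964
```

Emit:
{"method": "servo_tool", "body": {"plan": "0 0 -0.03 0;0 0 -0.06 0;0 -0.03 -0.08 6;0 -0.065 -0.08 12;0 -0.105 -0.08 12;0 -0.145 -0.08 12;0.005 -0.185 -0.08 12;0.005 -0.225 -0.08 12;0.005 -0.265 -0.08 12;0.007 -0.305 -0.08 12;0.008 -0.345 -0.08 12;0.01 -0.385 -0.08 12"}}

```text
t: 18.55
tool_pos: [0.5177, 0.0596, 0.1003]
orientation: [3.141, 0.039, 0.001]
force: [-0.0, 0.2, -0.8]
opening: 0.0215
gripper_force: 12.0
```

Emit:
{"method": "servo_tool", "body": {"plan": "0 -0.04 0 0;0 -0.08 0 0;0 -0.12 0 0;0 -0.16 0 0;0 -0.2 0 0;0 -0.22 0 0;0 -0.225 0 0;0 -0.225 0 0;0 -0.225 0 0;0 -0.225 0 0"}}

```text
t: 19.38
tool_pos: [0.5128, 0.2815, 0.0999]
orientation: [3.141, 0.038, -0.001]
force: [-0.2, 0.9, 0.1]
opening: 0.022
gripper_force: 12.0
```

```bash
python3 -c "
from h import *
go(.469,.282,.0205,91.3)"
```

```text
shift mm [-43.8  -1.6  79.5] turn 0.1 q6 112.4 rows 2.177565035328202 / 0.012228128504098894
```

Emit:
{"method": "servo_tool", "body": {"plan": "-0.03 -0.001 0 0;-0.0438 -0.0016 0.025 0;-0.0438 -0.0016 0.05 0;-0.0438 -0.0016 0.068 0;-0.0438 -0.0016 0.0765 0;-0.0438 -0.0016 0.0795 0;-0.0438 -0.0016 0.0795 0;-0.0438 -0.0016 0.0795 0;-0.0438 -0.0016 0.0795 0"}}

```text
t: 20.13
tool_pos: [0.4699, 0.2832, 0.0217]
orientation: [-3.141, -0.038, -0.002]
force: [-0.2, 0.7, -0.1]
opening: 0.0219
gripper_force: 12.0
```

Emit:
{"method": "servo_tool", "body": {"plan": "0 0 0 0;0 0 0 0;0 0 0 0;0 0 0 0", "grip": 0.2}}

```text
t: 20.47
tool_pos: [0.469, 0.2834, 0.0209]
orientation: [-3.141, -0.04, -0.0]
force: [-0.8, 0.2, 0.6]
opening: 0.0365
gripper_force: 0.0
```

```bash
python3 -c "
from h import *
go(.5005,-.3135,.0205,98)"
```

```text
shift mm [1.630e+01 5.976e+02 3.000e-01] turn -6.5 q6 114.3 rows 14.346640036408326 / 0.9142242105270371
```

Emit:
{"method": "servo_tool", "body": {"plan": "0 0 -0.03 0;0 0 -0.06 0;0 0.03 -0.08 0;0.002 0.07 -0.08 0;0.003 0.11 -0.08 -6;0.004 0.15 -0.08 -6.5;0.005 0.19 -0.08 -6.5;0.006 0.23 -0.08 -6.5;0.007 0.27 -0.08 -6.5;0.008 0.31 -0.08 -6.5;0.009 0.35 -0.08 -6.5;0.01 0.39 -0.08 -6.5", "grip": 0}}

```text
t: 21.47
tool_pos: [0.4885, -0.1081, 0.1009]
orientation: [3.134, 0.218, 0.001]
force: [0.1, -0.1, 0.2]
opening: 0.0464
gripper_force: 0.0
```

Emit:
{"method": "servo_tool", "body": {"plan": "0 0.04 0 0;0 0.08 0 0;0 0.12 0 0;0 0.16 0 0;0 0.195 0 0;0 0.207 0 0;0 0.207 0 0;0 0.207 0 0;0 0.207 0 0", "grip": -0.4}}

```text
t: 22.22
tool_pos: [0.5172, -0.3098, 0.1002]
orientation: [-3.133, -0.219, 0.001]
force: [0.0, -0.4, -0.0]
opening: 0.0652
gripper_force: 0.0
```

Run:
```python
from h import *
s=status.read_state();print(s['t'],s['dq'].round(3),s['opening'],s['tool_pos'])
c=snap('wrist','w7');np.save('w7T.npy',c['world_from_camera'])
T=np.linalg.inv(c['world_from_camera']);p=T@[.5005,-.3135,.008,1];F=192/np.tan(np.radians(c['fovy']/2))
u,v=int(p[0]/p[2]*F+c['cx']),int(p[1]/p[2]*F+c['cy']);print(u,v)
d=c['image'].copy()
print(rect(c,(u-42,v-65,u+42,v+65),.008,draw=d))
go(.5005,-.3135,.0205,98)
cv2.imwrite('pics/w7b.png',cv2.resize(d,(640,480),interpolation=cv2.INTER_CUBIC))
```

```text
22.2167 [ 0.015 -0.009  0.009 -0.    -0.    -0.002] 0.06515078350307471 [ 0.5172184  -0.30977781  0.10023968]
256 221
(array([ 492.6, -314. ]), 8.0, array([69.6, 96.1]))
shift mm [-17.2   1.6  79.9] turn 0.0 q6 46.2 rows 1.9615266325748273 / 0.003639430046202719
```

View pics/w7b.png

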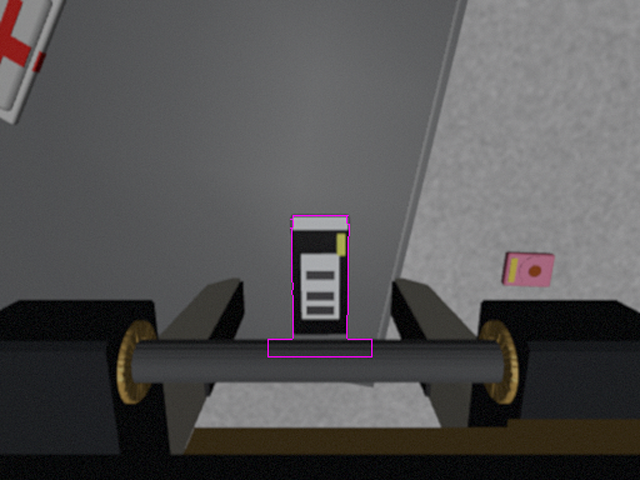

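Emit:
{"method": "servo_tool", "body": {"plan": "-0.017 0.001 0.02 0;-0.017 0.001 0.05 0;-0.017 0.001 0.07 0;-0.017 0.001 0.08 0;-0.017 0.001 0.08 0;-0.017 0.001 0.08 0;-0.017 0.001 0.08 0"}}

```text
t: 22.85
tool_pos: [0.5014, -0.3138, 0.0213]
orientation: [3.133, 0.22, 0.001]
force: [0.4, 0.1, 0.1]
opening: 0.065
gripper_force: 0.0
```

Emit:
{"method": "servo_tool", "body": {"plan": "0 0 0 0;0 0 0 0;0 0 0 0;0 0 0 0;0 0 0 0;0 0 0 0;0 0 0 0", "grip": 1, "grip_force": 20}}

```text
t: 23.43
tool_pos: [0.5007, -0.3146, 0.0207]
orientation: [-3.134, -0.218, -0.0]
force: [1.1, 0.1, 0.9]
opening: 0.0355
gripper_force: 20.0
```

```bash
python3 -c "
from h import *
go(.552,.2835,.0205,91.3)"
```

```text
shift mm [ 1.335e+02 -5.853e+02  2.000e-01] turn 6.6 q6 44.9 rows 14.407083535875728 / 0.9284430023766124
```

Emit:
{"method": "servo_tool", "body": {"plan": "0 0 -0.03 0;0 0 -0.06 0;0.005 -0.03 -0.08 6;0.012 -0.065 -0.08 6.6;0.022 -0.1 -0.08 6.6;0.03 -0.14 -0.08 6.6;0.04 -0.18 -0.08 6.6;0.05 -0.215 -0.08 6.6;0.06 -0.25 -0.08 6.6;0.068 -0.29 -0.08 6.6;0.076 -0.325 -0.08 6.6;0.084 -0.36 -0.08 6.6"}}

```text
t: 24.43
tool_pos: [0.5339, 0.0555, 0.1007]
orientation: [-3.141, -0.037, -0.0]
force: [0.8, -0.3, -0.0]
opening: 0.0356
gripper_force: 20.0
```

```bash
python3 -c "
from h import *
go(.552,.2835,.1005,91.3)"
```

```text
shift mm [ 2.350e+01 -2.275e+02  2.000e-01] turn 0.1 q6 89.1 rows 5.489294194419255 / 0.00850974597851533
```

Emit:
{"method": "servo_tool", "body": {"plan": "0.004 -0.04 0 0;0.008 -0.08 0 0;0.013 -0.12 0 0;0.017 -0.16 0 0;0.021 -0.195 0 0;0.023 -0.22 0 0;0.023 -0.222 0 0;0.023 -0.222 0 0;0.023 -0.222 0 0;0.023 -0.222 0 0"}}

```text
t: 25.27
tool_pos: [0.5518, 0.2747, 0.1003]
orientation: [3.141, 0.035, -0.001]
force: [0.1, -0.1, -0.6]
opening: 0.0354
gripper_force: 20.0
```

```bash
python3 -c "
from h import *
go(.552,.2835,.0207,91.3)"
```

```text
shift mm [ 0.5 -8.8 79.6] turn -0.0 q6 110.4 rows 1.9225081504901549 / 0.0008852373174388262
```

Emit:
{"method": "servo_tool", "body": {"plan": "0 -0.009 0 0;0 -0.009 0.025 0;0 -0.009 0.05 0;0 -0.009 0.068 0;0 -0.009 0.0765 0;0 -0.009 0.0797 0;0 -0.009 0.0797 0;0 -0.009 0.0797 0;0 -0.009 0.0797 0"}}

```text
t: 26.02
tool_pos: [0.5524, 0.2851, 0.0219]
orientation: [-3.141, -0.036, -0.002]
force: [0.1, -0.1, 0.3]
opening: 0.0354
gripper_force: 20.0
```

Emit:
{"method": "servo_tool", "body": {"plan": "0 0 0 0;0 0 0 0;0 0 0 0;0 0 0 0", "grip": 0}}

```text
t: 26.35
tool_pos: [0.5518, 0.2852, 0.0212]
orientation: [-3.141, -0.037, -0.001]
force: [0.1, -0.2, -0.4]
opening: 0.0464
gripper_force: 0.0
```

Emit:
{"method": "servo_tool", "body": {"plan": "0 0 -0.03 0;0 0 -0.07 0;0 0 -0.11 0;0.01 0.02 -0.15 0;0.01 0.06 -0.19 0;0 0.075 -0.22 0;-0.02 0.075 -0.23 0;-0.05 0.075 -0.23 0;-0.05 0.075 -0.23 0;-0.05 0.075 -0.23 0;-0.05 0.075 -0.23 0;-0.05 0.075 -0.23 0", "grip": -1}}

```text
t: 27.35
tool_pos: [0.5039, 0.209, 0.2505]
orientation: [3.141, 0.037, -0.0]
force: [-0.0, 0.1, -0.1]
opening: 0.0932
gripper_force: 0.0
```

Run:
```python
from h import *
s=status.read_state();print(s['t'],s['dq'].round(3),s['opening'],s['tool_pos'])
c=snap('wrist','w8');np.save('w8T.npy',c['world_from_camera'])
cv2.imwrite('pics/w8b.png',cv2.resize(c['image'],(800,600),interpolation=cv2.INTER_CUBIC))
```

```text
27.35 [ 0.     0.012 -0.006 -0.001  0.002 -0.001] 0.09318302855453575 [0.5038947  0.20903149 0.25054753]
```

View pics/w8b.png

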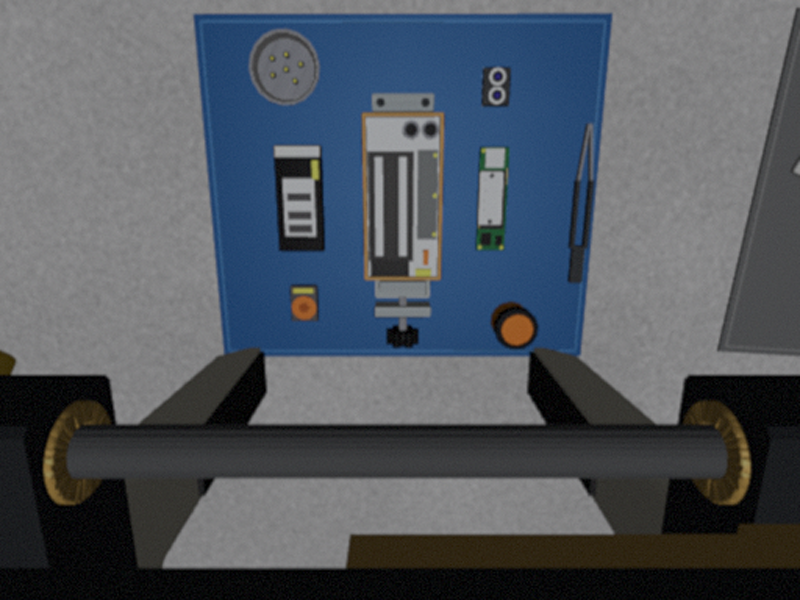

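Run:
```python
from h import *
c=eyes.read_camera('wrist')
c['image']=cv2.imread('pics/w8.png');c['world_from_camera']=np.load('w8T.npy')
f=lambda u,v,z:ray(c,(u*.64,v*.64),z)
P=[f(*p,.016) for p in((362,113),(443,113),(440,279),(365,279))];print('phone',np.mean(P,0).round(4))
for n,b,z in(('bat',(165,80,218,172),.008),('spk',(178,178,212,212),.008),('cam',(300,35,336,75),.007),('board',(298,86,332,168),.0065)):print(n,rect(c,b,z,th=40))
print('shield',np.mean([f(*p,.013) for p in((479,170),(505,170),(478,226),(503,227))],0).round(4))
```

```text
phone [0.554  0.2062]
bat (array([552.1, 285.5]), 1.2, array([36.5, 78.8]))
spk (array([470.8, 283.6]), 1.3, array([22. , 28.6]))
cam (array([636.2, 140.4]), 1.3, array([20.4, 25.5]))
board (array([555.5, 137.6]), 1.5, array([22.5, 76.7]))
shield [0.5559 0.139 ]
```

All five parts measure well within tolerance, so I am handing the job in.

```bash
python3 -c "
from plant import robot
print(robot.close_job())"
```

```text
the job is handed in; nothing more can be done
None
```

I laid out all five parts round the phone and handed the job in at about 27 s of the 122 s. In the last wrist-camera picture every part measured within tolerance, with the dish, tweezers and flux pot visibly in place; I did not measure the four leave-alone items' shift, and close_job returned no verdict.

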